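# Shut and latch the watch display case

## Task

Someone left the lid of the sloping watch case ajar: close it fully, then latch it. To latch it, pull the brass knob straight out until its tongue is free of the collar, swing the tongue over the closed lid so that it points straight up the slope through the collar's narrow slot, and push the knob back fully home. Leave the other things on the table where they are.

Things in the scene. Friction and masses are not known exactly. Their poses are not given: they have to be found in the camera images.
- case: Dark green sloping display case, fixed to the table, 200 mm deep (its x), 240 mm wide (its y); front 50 mm high at its x = -100 mm, back 175 mm high. Origin: centre of the underside, x towards the high back (hinge side), y to the left, z up. Its top slopes up to the back at 32 degrees to the level. Measured along the slope from the front edge: 0 to 90 mm is a solid fixed apron that carries the latch, then comes the lid, flush with it.
- lid (a joint): Glazed lid of the case, 141 mm along the slope, 240 mm wide, 14 mm thick, 0.4 kg, hinged along its upper back edge. 0 rad = shut (flush with the apron), grows as it opens. Stiff friction hinges (0.4 N m) keep it where it is left; about 4 to 7 N on its lower rail closes it.
- lid_edge (a point): Middle of the lid's lower (free) wooden rail, on the outer face, 14 mm from the free edge and 127 mm from the hinge axis. The rail is 28 mm wide; a brass strike plate 36 x 22 mm stands 3 mm proud of it here. Axes as lid_hinge.
- lid_hinge (a point): Middle of the lid's hinge axis, level with the outer face. x lies in the lid, away from its free edge (the free edge is at x = -141 mm); y = the hinge axis, to the left (opening turns positively about it); z = out of the lid's outer face. It turns with the lid.
- spindle (a point): Foot of the latch's spindle on the apron, 40 mm up the slope from the front edge, on the case's middle line. Axes as case (does not move). The spindle stands square to the slope: its axis leans 32 degrees from vertical, towards the case's front.
- knob_grip (a point): Centre of the brass knob's grip: a bar 62 mm long, 16 mm wide, 24 mm high (along the spindle), on the spindle axis, 38 mm off the apron when pushed in, so the bar's top is at 50 mm and its underside at 26 mm; below it are a 24 mm hub and the tongue. x = along the bar and the tongue (it points to the tongue's tip), y = across the bar (grip it here, 16 mm), z = out along the spindle. It moves with the knob.
- tongue_tip (a point): End of the brass tongue under the knob, 80 mm from the spindle axis; the tongue is 14 mm wide, 6 mm thick, its underside 4.5 mm off the apron when the knob is in. Axes as knob_grip.
- latch_pull (a joint): How far the knob is pulled out along the spindle: 0 = fully in, 16 mm = the stop. About 5 N of friction holds it wherever it is left. A fixed brass collar (60 mm outside, its top 12 mm off the apron) has two openings: a narrow slot, 21 mm wide for the 14 mm tongue, up the slope towards the lid, and a wide gap to the left where the tongue is parked. In either, the tongue is penned while the knob is in; it clears the collar from 8 mm out.
- latch_turn (a joint): Angle of knob and tongue about the spindle. 0 rad = tongue straight up the slope over the lid (in line with the narrow slot; it goes home freely within about 0.15 rad of this), +1.57 rad = tongue to the left along the apron; positive is counter-clockwise seen from in front of the knob. Parked at the start between 1.1 and 1.48 rad. Range -0.35 to 1.55 rad; light friction (0.05 N m) holds it anywhere.
- remote: Black remote control, 172 x 44 x 17 mm, lying loose to the right of the case. Origin: centre of the underside.
- spectacle_case: Brown hard spectacle case, 160 x 60 x 36 mm, loose to the left of the case. Origin: centre of the underside.
- cushion: Spare cream watch cushion, 86 x 52 x 30 mm, loose in front of the case to the right. Origin: centre of the underside.
- mug: White mug, 82 mm across, 92 mm high, loose on a cork coaster well to the right. Origin: centre of the underside.
- candle: Brown candle jar, 80 mm across, 85 mm high, loose, well to the left. Origin: centre of the underside.

How it is judged (in metres and radians):
On the way, in this order (a step that is already met when the one before it is completed fails the run):
1. the lid is shut (value of joint lid below 0.03 rad), for 0.2 s.
2. with the lid shut, the knob is pulled out clear of the collar (value of joint latch_pull above 0.008 m and value of joint lid below 0.04 rad), for 0.1 s.
At the end, for the whole second after the job is handed in: The lid is shut (within 0.03 rad), the tongue lies over it within 0.25 rad of straight up the slope, in the collar's narrow slot, and the knob is pushed in to within 2 mm of home (value of joint lid below 0.03 rad and value of joint latch_pull below 0.002 m and value of joint latch_turn between -0.25 and 0.25 rad); the robot touches nothing.
It fails at once if another thing on the table is shifted by more than 20 mm (distance of any of remote, spectacle_case, cushion, mug, candle from where it was at the start of the episode above 0.02 m).
It also fails if it takes over 51 s, if anything falls off the work surface, if the arm or the gripper's body presses on something with over 40 N, if the wrist force passes 120 N, or if a joint passes its speed limit or range.

## Robot

A 6-joint arm with a two-finger parallel gripper is mounted at the origin on the work surface. World frame = base frame: x ahead of the robot, y to its left, z up, the work surface at z = 0. Lengths are in m, angles in degrees, forces in N, time in s.
With the tool pointing down it reaches from about 0.35 to 0.875 m from the base axis. Payload 4.2 kg.
Tool frame: the origin (TCP) lies at the very end of the fingers, on their centre line; the grasp point (between the pads) lies 19 mm behind it; z points along the fingers, y is the direction in which the jaws open and shut (so a half turn about z gives the same grasp; the last joint's range is limited). The gripper opens to 87 mm and grips with 3 to 60 N. Pads are 19 mm wide; open, the fingers measure 117 mm over their backs; the gripper's body (75 mm by 190 mm) begins 51 mm behind the grasp point.
Start: joints at [-52.391, 22.042, 0.453, 0, -68.411, -14.817], TCP at [0.242, -0.576, 0.223] pointing down, gripper open.
Joint ranges: [-179.83, 179.83], [-69.29, 118.12], [-61.27, 80.66], [-181.25, 117.63], [-171.15, -9.14], [-177.46, 177.46]. Speed limits (degrees/s): [159.86, 159.86, 180, 180, 180, 180].

## Interface

Orientations are given as [roll, pitch, yaw] about the fixed x, y, z axes, in that order (R = Rz(yaw) Ry(pitch) Rx(roll)).
In Python, from bench import get_state, capture, workorder gives the robot as it stands. The module is installed in compiled form; this text tells all that it offers.
- The arm moves only by the tool send_rows, never from a script. Its argument "deltas" is a list of rows, each a list of 3 entries, a list of its own where there are three numbers: the opening, from -1 (shut) to 1 (fully open), so that 0 is half open, then the shift along the world's x, y, z in cm, then the turn about the world's z in rad. A call has 1 to 5 rows; each row is the pose to reach, as a shift and turn from the pose commanded when the call began; what a row does not reach only later rows make up. A row lasts 1/10 s, in which the tool goes at most 50 mm and 8.59 degrees, less where a joint would pass 70% of its speed; a pose out of reach is approached as far as the arm can. A call with a gripper value outside its range is refused whole. The fingers move at their own pace and stop on an object; the grip force is fixed at half the most. Time passes only in rows, so rows that repeat a pose let the fingers close. It gives the time, the measured TCP pose, the force and the opening at its end, in the units of the state.
- get_state(): the state, without advancing time (a new reading comes with each control period).
- capture(name): name is "scene" or "top" or "wrist"; returns a dict with "color" (384x512x3 uint8, red, green, blue), "z_map" (384x512 float32, m along the optical axis (not along the pixel's ray), 0 where there is no reading), "intrinsics" (3x3 intrinsics, pixels), "camera_from_world" (4x4, takes a point from world to camera coordinates). Camera axes: x right, y down, z forward; pixel columns grow to the right and rows downward; lengths in m; the calibration is good to about 2 mm. The wrist camera is an equidistant fisheye: a pixel r from the principal point sees the ray r / f radians off the axis. A picture is of the moment at which its call begins.
- workorder.hand_in(): hands the job in, once; it reports no verdict.
The state is a dict: "t": time; "joint_pos": joint angles; "qd": joint speeds; "joint_torque": joint torques, N m; "ee_pos": TCP position; "eef_rot": TCP orientation; "wrist_force": force on the tool from outside, world axes, zero at the start; "torque": the same for the moment, N m; "grip_width": finger opening in m.
Only numpy, scipy, OpenCV 4.12 (cv2) and the standard library are available. Lean on these libraries where they do the work, as an engineer would, in place of code of your own. Each camera call takes 0.05 s, during which the arm holds its last target. There are 200 camera calls.

## Working session

There is one attempt and no reset: what is moved stays moved. The work goes in short steps, Python scripts to look and compute and a tool call to move; the robot and the scene stay as the last step left them, time stands still between calls to the robot, and variables do not carry over. Pictures are saved under pics/ and viewed, about 8 in all and at most 12, crops included, and the job is handed in when it is done.

Besides the shell and the picture viewer there is one more tool, called in YAML: its name, and indented under it one key for each argument. send_rows: Moves the arm, as the interface text tells. Its arguments: {"type":"object","properties":{"deltas":{"type":"array"}},"required":["deltas"]}

```bash
mkdir -p pics; cat > h.py <<'E'
import numpy as np, cv2
from bench import get_state, capture, workorder
def snap(n,f,crop=None,s=1):
    c=capture(n); im=c["color"][:,:,::-1]
    np.savez('pics/'+f+'.npz',**c)
    if crop: im=im[crop[1]:crop[3],crop[0]:crop[2]]
    cv2.imwrite('pics/'+f+'.png',cv2.resize(im,None,fx=s,fy=s,interpolation=cv2.INTER_CUBIC)); return c
def pt(c,u,v):
    z=float(np.median([x for x in c["z_map"][v-1:v+2,u-1:u+2].ravel() if x>0])); K=c["intrinsics"]
    p=np.array([(u-K[0,2])/K[0,0]*z,(v-K[1,2])/K[1,1]*z,z,1]); return (np.linalg.inv(c["camera_from_world"])@p)[:3]
E
python3 - <<'E'
from h import *
print(get_state())
snap("scene","s1"); snap("top","t1",None,1.5)
E
```

```text
{'t': 0.0, 'joint_pos': array([-5.23928460e+01,  2.20927517e+01,  3.78635381e-01, -2.83309571e-02,
       -6.84105054e+01, -1.48190085e+01]), 'qd': array([-0.04611775,  0.0288364 ,  0.11432655,  0.0652908 , -0.01512349,
       -0.01509278]), 'joint_torque': array([ 1.84039704e-04, -3.90662384e+01,  1.87410843e+01,  4.21987787e+00,
        1.11343220e-02, -1.83511675e-04]), 'ee_pos': array([ 0.24188169, -0.57564017,  0.22143252]), 'eef_rot': array([ 1.79872789e+02, -6.42945763e-03, -1.57222301e+02]), 'wrist_force': array([-0.96651489, -0.07335272,  0.75208528]), 'torque': array([-0.00963988, -0.03968644,  0.00599314]), 'grip_width': 0.08703411145454944}
```

View pics/s1.png

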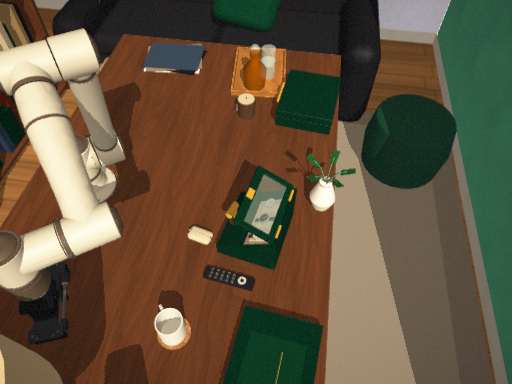

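View pics/t1.png

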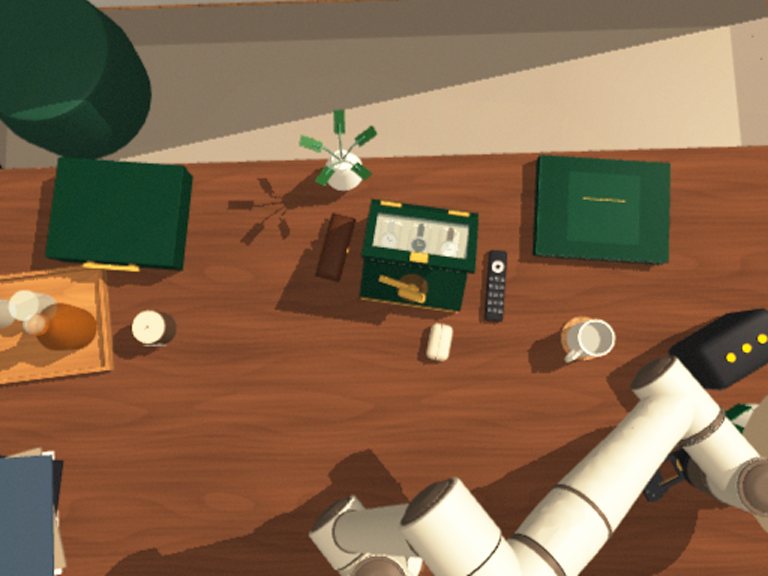

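The scene shows the case at about (258,215). In the top view (1.5x) the lid is ajar, its strike plate is at about (418,257), the knob at about (403,288) points left, and the cushion is at (440,342). I'll measure on an enlarged crop.

```bash
python3 - <<'E'
from h import *
c=dict(np.load('pics/t1.npz')); 
im=c["color"][125:240,205:345,::-1]
cv2.imwrite('pics/t1c.png',cv2.resize(im,None,fx=5.5,fy=5.2,interpolation=cv2.INTER_CUBIC))
im=np.load('pics/s1.npz')["color"][160:275,180:310,::-1]
cv2.imwrite('pics/s1c.png',cv2.resize(im,None,fx=5,fy=5,interpolation=cv2.INTER_CUBIC))
print(c["intrinsics"],c["camera_from_world"])
E
```

```text
[[432.8187992    0.         244.74054537]
 [  0.         432.8187992  189.20285663]
 [  0.           0.           1.        ]] [[-0.02560304 -0.99953516 -0.01655127  0.02447374]
 [-0.99245906  0.02740017 -0.11947486  0.62404023]
 [ 0.11987283  0.01336754 -0.99269926  1.5076392 ]
 [ 0.          0.          0.          1.        ]]
```

View pics/t1c.png

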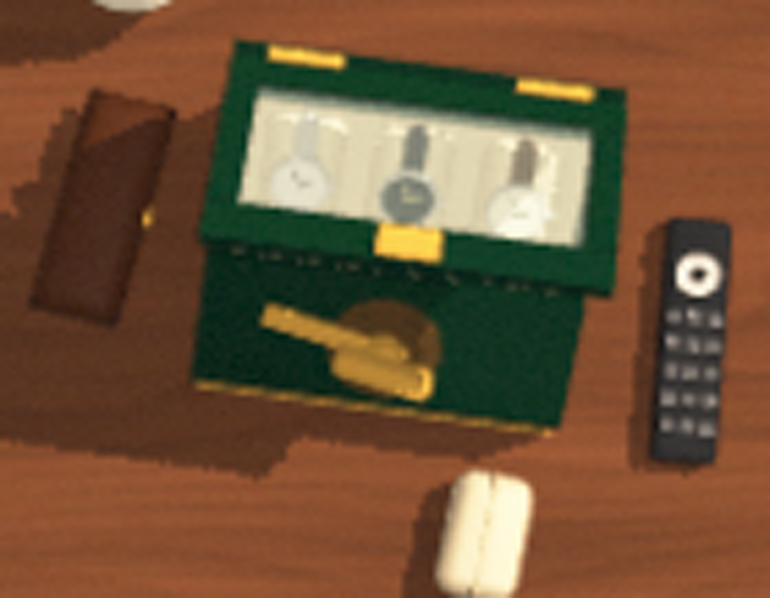

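View pics/s1c.png

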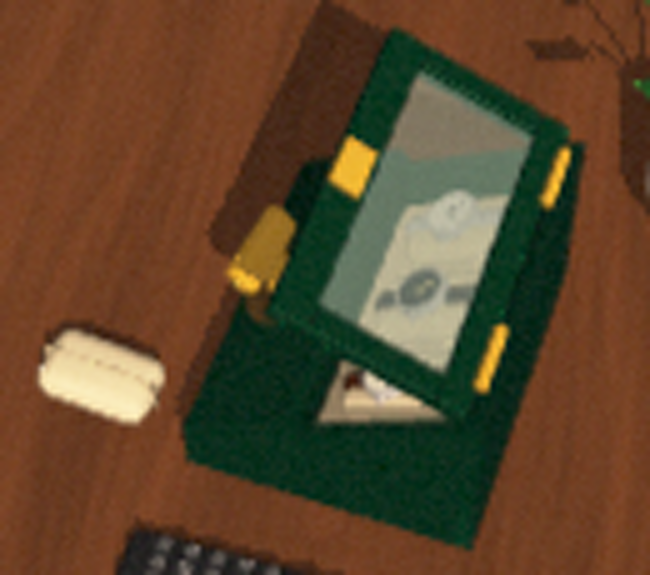

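```bash
cat >> h.py <<'E'
def ray(c,u,v,z):
    K=c["intrinsics"];T=np.linalg.inv(c["camera_from_world"]);d=T[:3,:3]@np.array([(u-K[0,2])/K[0,0],(v-K[1,2])/K[1,1],1]);o=T[:3,3]
    return o+d*(z-o[2])/d[2]
E
python3 - <<'E'
from h import *
np.set_printoptions(precision=4,suppress=True)
c=dict(np.load('pics/t1.npz')); f=lambda x,y:(205+x/5.5,125+y/5.2)
a,b=ray(c,*f(195,385),.05),ray(c,*f(556,431),.05)
h1,h2=ray(c,*f(237,40),.175),ray(c,*f(625,90),.175)
for n,(p,q) in dict(front=(a,b),hinge=(h1,h2)).items():
    d=p-q;print(n,p,q,np.linalg.norm(d),np.degrees(np.arctan2(-d[0],d[1])))
for n,x,y in [('strike',409,243),('edgeL',215,238),('edgeR',600,288),('knobtop',382,372),('barL',345,358),('barR',415,388),('tip',270,317),('apron',520,370),('hingeL',247,60),('hingeR',610,105),('remote',690,340),('cush',490,530),('spec',110,210)]:
    u,v=f(x,y);print(n,pt(c,round(u),round(v)))
E
```

```text
front [0.5884 0.0237 0.05  ] [ 0.5509 -0.2062  0.05  ] 0.23296123101641206 -9.26413268991266
hinge [ 0.7955 -0.0099  0.175 ] [ 0.7562 -0.2406  0.175 ] 0.23401886937550678 -9.645423503246498
strike [ 0.6525 -0.1034  0.2304]
edgeL [0.6597 0.0062 0.2247]
edgeR [ 0.6246 -0.212   0.2274]
knobtop [ 0.5862 -0.0915  0.1119]
barL [ 0.5963 -0.0713  0.1176]
barR [ 0.5754 -0.1114  0.1118]
tip [ 0.629  -0.0251  0.0856]
apron [ 0.5914 -0.1842  0.0703]
hingeL [ 0.7807 -0.0158  0.1753]
hingeR [ 0.7478 -0.2318  0.1735]
remote [ 0.6155 -0.2991  0.0173]
cush [ 0.4857 -0.1632  0.0294]
spec [0.7149 0.0769 0.0333]
```

```bash
python3 - <<'E'
from h import *
np.set_printoptions(precision=4,suppress=True)
c=dict(np.load('pics/t1.npz')); f=lambda x,y:(round(205+x/5.5),round(125+y/5.2))
ap=np.array([pt(c,*f(x,y)) for x in (480,500,520,540) for y in range(310,405,12)]+[pt(c,*f(x,y)) for x in (215,235,255) for y in range(340,380,10)])
A=np.c_[ap[:,:2],np.ones(len(ap))];s,r,*_=np.linalg.lstsq(A,ap[:,2],rcond=None);res=ap[:,2]-A@s
g=np.abs(res)<.004;s,*_=np.linalg.lstsq(A[g],ap[g,2],rcond=None)
print('apron slope',np.degrees(np.arctan(np.hypot(*s[:2]))),'yaw',np.degrees(np.arctan2(s[1],s[0])),g.sum(),len(g))
yaw=np.radians(-9.5);X=np.array([np.cos(yaw),np.sin(yaw)]);Y=np.array([-X[1],X[0]])
# point s.t. z = .1125+.625*xc
xc=(ap[g,2]-.1125)/np.tan(np.radians(32));print('origin along X',np.median(ap[g,:2]@X-xc),np.std(ap[g,:2]@X-xc))
# lid
L=np.array([pt(c,*f(x,y)) for x,y in [(225,220),(300,235),(340,238),(500,258),(590,270),(225,180),(230,120),(245,65),(400,85),(480,97),(610,110),(605,190),(600,240)]])
q=np.c_[L[:,:2]@X,L[:,:2]@Y,L[:,2]];B=np.c_[q[:,:2],np.ones(len(q))];t,*_=np.linalg.lstsq(B,q[:,2],rcond=None);print(t,q[:,2]-B@t,'lid pitch',np.degrees(np.arctan(t[0])))
print('strike',pt(c,*f(409,243))[:2]@X,pt(c,*f(409,243))[:2]@Y)
# side wall lateral : case cells
for y in range(300,390,20):
  v=f(0,y)[1]; print([ (u,round(float(pt(c,u,v)[2]),3),round(float(pt(c,u,v)[:2]@Y),4)) for u in list(range(238,246))+list(range(304,314))][::1] if y in(340,) else '')
for n,x,y in [('remote',690,340),('cush',490,530),('spec',110,210),('knob',382,372),('barL',345,358),('barR',415,388),('tip',270,317)]:
  p=pt(c,*f(x,y));print(n,p[:2]@X,p[:2]@Y,p[2])
E
```

```text
apron slope 31.677698961605522 yaw -10.273674642385826 43 44
origin along X 0.6832245015923749 0.0025502885617174776
[-0.4546 -0.0004  0.5268] [ 0.0003 -0.0004  0.0009  0.0014 -0.001   0.0003 -0.0016 -0.0002  0.002
 -0.0016  0.0011 -0.0006 -0.0006] lid pitch -24.447716010250872
strike 0.6606130765613011 0.005700335958981305


[(238, -0.003, 0.1362), (239, -0.003, 0.1326), (240, 0.063, 0.1261), (241, 0.064, 0.1226), (242, 0.064, 0.1191), (243, 0.063, 0.1156), (244, 0.063, 0.1122), (245, 0.063, 0.1087), (304, 0.082, -0.0941), (305, 0.082, -0.0975), (306, 0.081, -0.1009), (307, 0.083, -0.1042), (308, 0.085, -0.1074), (309, 0.081, -0.1112), (310, 0.0, -0.1241), (311, -0.001, -0.1278), (312, -0.002, -0.1316), (313, -0.002, -0.1352)]


remote 0.6564654620491769 -0.19336563708179508 0.017293961682624204
cush 0.5059865143681136 -0.08076735990620623 0.029351466807264748
spec 0.6923682032556607 0.19379459770854762 0.033340136851422786
knob 0.5932422527718176 0.006497328494186434 0.11192890109824627
barL 0.5999227141470711 0.028092153694909756 0.11763325274688574
barR 0.5859498970836422 -0.014936343754365936 0.1117511514890892
tip 0.6244716680881678 0.07905235751196737 0.08557394410772479
```

send_rows:
  deltas:
    - [1,[2,2,4],-0.1]
    - [1,[5,5.5,6],-0.22]
    - [1,[8.2,9.2,6],-0.34]
    - [1,[11.4,12.9,6],-0.45]
    - [1,[14.6,16.5,6],-0.563]

```text
t: 0.6
ee_pos: [0.3888, -0.4094, 0.2824]
eef_rot: [180.0, -0.0, 170.2]
wrist_force: [0.9, -0.4, 0.5]
grip_width: 0.0872
```

send_rows:
  deltas:
    - [1,[3.3,3.7,0],0]
    - [1,[6.6,7.4,0],0]
    - [1,[9.9,11.1,0],0]
    - [1,[13.2,14.8,0],0]
    - [1,[16.5,18.5,0],0]

```text
t: 1.1
ee_pos: [0.5539, -0.2243, 0.2823]
eef_rot: [180.0, -0.0, 170.5]
wrist_force: [0.6, -0.6, 0.7]
grip_width: 0.0873
```

send_rows:
  deltas:
    - [1,[3,3.3,0],0]
    - [1,[6,6.6,0],0]
    - [1,[9,9.9,0],0]
    - [1,[11,12,0],0]
    - [1,[11,12,-2],0]

```text
t: 1.6
ee_pos: [0.6666, -0.1031, 0.2634]
eef_rot: [180.0, 0.3, 170.8]
wrist_force: [-0.1, 0.3, -0.2]
grip_width: 0.0873
```

```bash
python3 - <<'E'
from h import *
c=snap("wrist","w1",None,1.4); print(c["intrinsics"],c["camera_from_world"],get_state()['ee_pos'])
E
```

```text
[[297.31863964   0.         255.76437077]
 [  0.         297.31863964 195.16522813]
 [  0.           0.           1.        ]] [[ 0.16056307  0.98702497  0.00109929 -0.00595414]
 [ 0.94598026 -0.15420382  0.28520612 -0.69151137]
 [ 0.28167508 -0.04475366 -0.95846557  0.2367308 ]
 [ 0.          0.          0.          1.        ]] [ 0.66298069 -0.10368103  0.2576298 ]
```

View pics/w1.png

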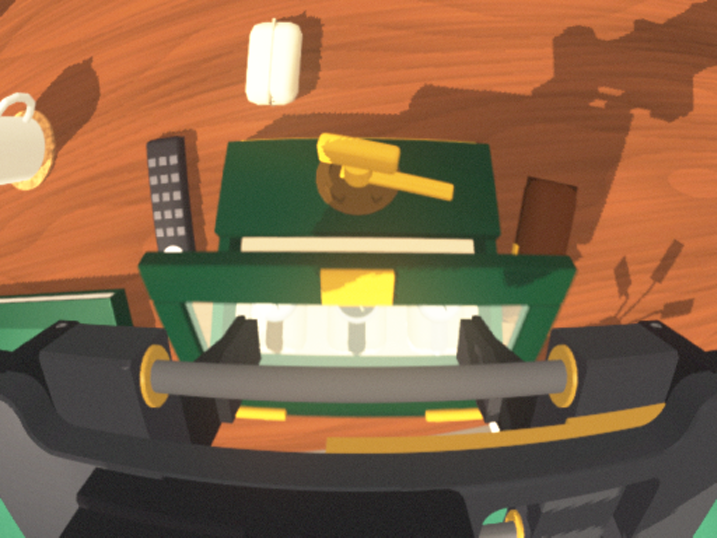

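The wrist view shows the fingers straddling the strike plate symmetrically (357,287), and the knob at (357,155) with its tongue pointing to the case's left. I'll push the lid down now.

send_rows:
  deltas:
    - [1,[-0.2,0,-2.5],0]
    - [1,[-0.8,0.1,-5],0]
    - [1,[-1.3,0.2,-7.5],0]
    - [1,[-1.4,0.2,-10],0]
    - [1,[-1.2,0.2,-12.5],0]

```text
t: 2.15
ee_pos: [0.6522, -0.1048, 0.1385]
eef_rot: [-180.0, 0.3, 170.6]
wrist_force: [2.0, -0.5, 3.3]
grip_width: 0.0867
```

send_rows:
  deltas:
    - [1,[0.1,0,-1],0]
    - [1,[0.2,0,-1.8],0]
    - [1,[0.3,0,-2.4],0]
    - [1,[0.3,0,-2.7],0]
    - [1,[0.3,0,-2.8],0]

```text
t: 2.65
ee_pos: [0.6543, -0.1043, 0.1098]
eef_rot: [180.0, 0.0, 170.5]
wrist_force: [0.8, -0.7, 2.1]
grip_width: 0.0872
```

send_rows:
  deltas:
    - [1,[0,0,-0.2],0]
    - [1,[0,0,-0.4],0]
    - [1,[0,0,-0.5],0]
    - [1,[0,0,-0.6],0]
    - [1,[0,0,-0.6],0]

```text
t: 3.15
ee_pos: [0.6546, -0.1042, 0.1056]
eef_rot: [-180.0, 0.1, 170.6]
wrist_force: [-2.0, 1.4, 7.9]
grip_width: 0.0871
```

send_rows:
  deltas:
    - [1,[0,0,-0.1],0]
    - [1,[0,0,-0.2],0]
    - [1,[0,0,-0.3],0]
    - [1,[0,0,-0.3],0]

```text
t: 3.55
ee_pos: [0.6549, -0.1042, 0.1052]
eef_rot: [-180.0, 0.2, 170.6]
wrist_force: [-5.3, 2.5, 17.4]
grip_width: 0.0873
```

send_rows:
  deltas:
    - [1,[0,0,0],0]
    - [1,[0,0,2],0]
    - [1,[0,0,6],0]
    - [1,[-3.5,0.6,7],-0.12]
    - [1,[-6.5,1.2,7],-0.24]

```text
t: 4.05
ee_pos: [0.5891, -0.0919, 0.1721]
eef_rot: [179.9, 0.2, 156.5]
wrist_force: [-0.6, 0.4, -0.6]
grip_width: 0.0872
```

```bash
python3 - <<'E'
from h import *
c=snap("wrist","w2",None,1.4); print(get_state()['ee_pos'])
E
```

```text
[ 0.58292552 -0.09112608  0.17088691]
```

View pics/w2.png

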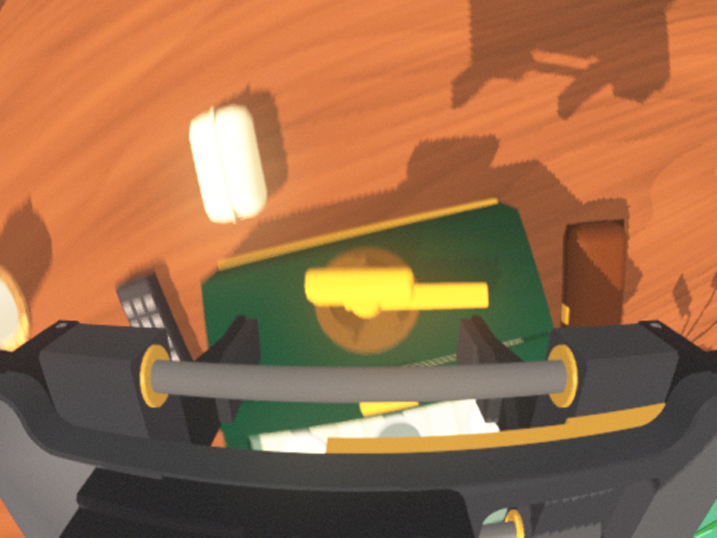

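The lid looks flush and the bar, at (359,287), lies level between the fingers (mid 357). Next I'll check its fore-aft position by projecting the model.

```bash
cat >> h.py <<'E'
yaw=np.radians(-9.5);Xa=np.array([np.cos(yaw),np.sin(yaw),0]);Ya=np.array([-Xa[1],Xa[0],0]);Za=np.array([0,0,1.])
def W(P): return Xa*P[0]+Ya*P[1]+Za*P[2]
def fe(c,p):
    q=c["camera_from_world"]@np.r_[p,1];q=q[:3];r=np.hypot(q[0],q[1]);K=c["intrinsics"]
    return K[:2,2]+K[0,0]*np.arctan2(r,q[2])*q[:2]/r
def knob(a,b,h,th,O):  # a along bar, b across, h off apron
    s,k=np.sin(np.radians(32)),np.cos(np.radians(32))
    up=np.array([k,0,s]);n=np.array([-s,0,k]);l=np.array([0,1,0])
    f=np.array([O[0]-.1,O[1],.05])+up*.04
    return W(f+n*h+a*(np.cos(th)*up+np.sin(th)*l)+b*(-np.sin(th)*up+np.cos(th)*l))
def cf(p): return np.array([p@Xa,p@Ya,p[2]])
E
python3 - <<'E'
from h import *
from scipy.optimize import least_squares
c=dict(np.load('pics/w2.npz'))
obs=[((.080,.007,.0105),(487,308)),((.080,-.007,.0105),(487,283)),((.031,-.008,.050),(412,266)),((-.031,-.008,.05),(308,269)),((-.031,.008,.05),(307,299)),((.031,.008,.05),(412,301))]
# b sign: y axis of knob points up... at th~1.3, y points down-slope(toward front)
def f(x): return np.concatenate([fe(c,knob(a,b*s,h,x[2],x[:2]))*1.4-np.array(uv) for (a,b,h),uv in obs])
for s in(1,-1):
  r=least_squares(f,[.683,.0068,1.28],loss='soft_l1',f_scale=3);print(s,r.x,r.cost,f(r.x).round(0))
print(cf(get_state()['ee_pos']))
E
```

```text
1 [0.69250547 0.00627736 1.40853354] 459.7054156504335 [ -1. -13.   2.  33.   3.  48.  -2.  52.  -2.  -5.   1. -15.]
-1 [0.68082416 0.00832921 1.34305393] 32.4239239812827 [ 2. -1.  1.  2.  1.  3. -4.  2. -5. -1.  2. -4.]
[0.58997119 0.00633412 0.17088691]
```

send_rows:
  deltas:
    - [1,[0.5,0,-2.5],0.04]
    - [1,[0.5,0,-5.5],0.04]
    - [1,[0.5,0,-8],0.04]
    - [-1,[0.5,0,-8.2],0.04]
    - [-1,[0.5,0,-8.2],0.04]

```text
t: 4.6
ee_pos: [0.5939, -0.0922, 0.0881]
eef_rot: [-179.9, -0.1, 159.1]
wrist_force: [0.6, 0.4, 0.7]
grip_width: 0.078
```

send_rows:
  deltas:
    - [-1,[0,0,0],0]
    - [-1,[0,0,0],0]
    - [-1,[0,0,0],0]

```text
t: 4.9
ee_pos: [0.5951, -0.0922, 0.09]
eef_rot: [179.9, 0.2, 159.1]
wrist_force: [-1.0, 0.0, 2.4]
grip_width: 0.0629
```

send_rows:
  deltas:
    - [-1,[-0.13,0.02,0.2],0]
    - [-1,[-0.26,0.04,0.42],0]
    - [-1,[-0.42,0.07,0.68],0]
    - [-1,[-0.58,0.1,0.93],0]
    - [-1,[-0.73,0.12,1.19],0]

```text
t: 5.4
ee_pos: [0.5884, -0.0911, 0.1007]
eef_rot: [179.9, 0.2, 159.1]
wrist_force: [4.3, -2.9, -4.8]
grip_width: 0.0628
```

send_rows:
  deltas:
    - [-1,[0,0,0],0]
    - [-1,[0,0,0],0]

```text
t: 5.6
ee_pos: [0.5882, -0.091, 0.101]
eef_rot: [179.9, 0.2, 159.1]
wrist_force: [4.9, -1.5, -2.3]
grip_width: 0.0624
```

```bash
python3 - <<'E'
from h import *
c=snap("wrist","w3",None,1.4); print(get_state()['ee_pos'],cf(get_state()['ee_pos']))
E
```

```text
[ 0.58811763 -0.09101119  0.10096057] [0.59507313 0.00730438 0.10096057]
```

View pics/w3.png

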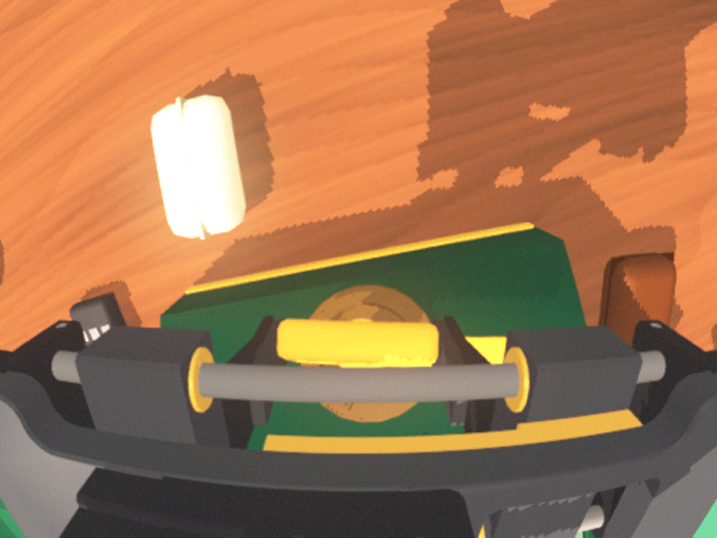

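```bash
python3 - <<'E'
from h import *
from scipy.optimize import least_squares
c=dict(np.load('pics/w3.npz'))
obs=[((.031,.008,.050),(437,323)),((-.031,.008,.05),(278,320))]
def f(x): return np.concatenate([fe(c,knob(a,b,h+x[0],x[1],(.681,.008)))*1.4-np.array(uv) for (a,b,h),uv in obs])
r=least_squares(f,[.013,1.34],x_scale=[.01,1]);print(r.x,f(r.x));print(get_state()['joint_pos'])
E
```

```text
[0.00430648 1.36521754] [-1.09850822 -0.99926154  0.79633809 -1.09735529]
[ 6.79312582e+00  2.54500288e+01 -1.31813885e+01  3.30311638e-02
 -5.11976720e+01 -1.17726286e+02]
```

send_rows:
  deltas:
    - [0.2,[0,0,0],0]
    - [0.5,[0,0,0],0]
    - [0.5,[0,0,0.5],0]
    - [0.5,[-0.3,0.05,3],0]
    - [0,[-0.6,0.1,5.5],0.14]

```text
t: 6.15
ee_pos: [0.5788, -0.0899, 0.1554]
eef_rot: [-179.9, -0.3, 167.3]
wrist_force: [0.3, -0.2, 0.9]
grip_width: 0.0624
```

send_rows:
  deltas:
    - [0,[0,0,0],0.145]
    - [0,[0,0,0],0.29]
    - [0,[0,0,0],0.435]
    - [0,[0,0,0],0.58]
    - [0,[0,0,0],0.72]

```text
t: 6.65
ee_pos: [0.5792, -0.0899, 0.1556]
eef_rot: [179.9, -0.2, -151.3]
wrist_force: [0.3, 0.5, -0.7]
grip_width: 0.0438
```

```bash
python3 - <<'E'
from h import *
c=snap("wrist","w4",None,1.4); print(get_state()['ee_pos'],cf(get_state()['ee_pos']))
E
```

```text
[ 0.57934101 -0.08990589  0.155569  ] [0.58623444 0.00694596 0.155569  ]
```

View pics/w4.png

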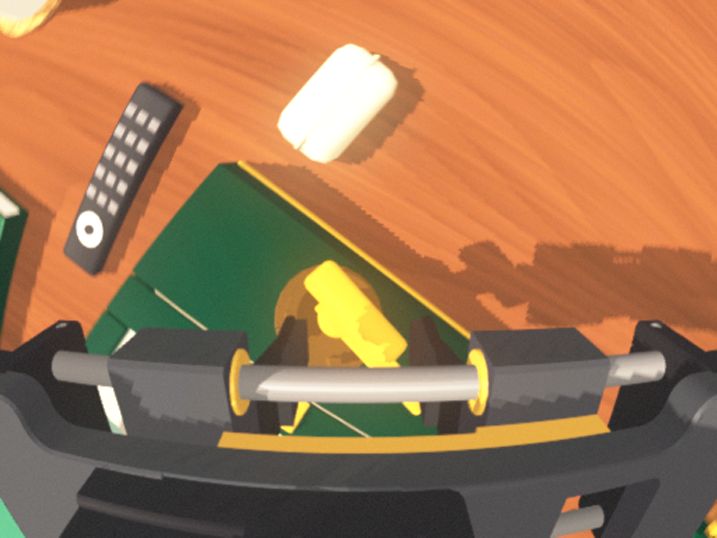

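```bash
python3 - <<'E'
from h import *
from scipy.optimize import least_squares
c=dict(np.load('pics/w4.npz'))
obs=[((.031,.008,.050),(407,347)),((-.031,.008,.05),(330,261)),((-.031,-.008,.05),(306,279)),((.031,-.008,.05),(380,367)),((.08,.007,.0105),(420,411))]
def f(x): return np.concatenate([fe(c,knob(a,b,h+x[0],x[1],x[2:]))*1.4-np.array(uv) for (a,b,h),uv in obs])
g=lambda x:np.r_[f(x),(x[2:]-[.6815,.0078])/.0005]
r=least_squares(g,[.013,1.34,.681,.008],x_scale=[.01,1,.01,.01]);print(r.x,f(r.x).round(1))
for p in (0,.004,.008,.012,.016):
  r=least_squares(lambda x:g(np.r_[p,x]),[1.34,.681,.008]);print(p,r.x,r.cost,f(np.r_[p,r.x]).round(1))
cv2.imwrite('pics/w4c.png',cv2.resize(c["color"][170:310,190:320,::-1],None,fx=4.2,fy=4.2,interpolation=cv2.INTER_CUBIC))
E
```

```text
[0.00425211 1.29659312 0.68272246 0.00882721] [-4.2  2.6  0.6 -2.7  1.2 -2.1  2.   2.7  0.1 -5.1]
0 [1.29572829 0.68182296 0.00960376] 49.20613385188238 [-5.4  2.2  0.7 -1.6  1.7 -1.3  1.1  1.9 -1.2 -6.1]
0.004 [1.29653822 0.68266873 0.00887344] 42.37574489801725 [-4.2  2.6  0.6 -2.7  1.2 -2.   1.9  2.6 -0.  -5.1]
0.008 [1.29746429 0.68352737 0.00813718] 47.87370437484024 [-3.1  3.   0.5 -3.8  0.7 -2.8  2.8  3.4  1.2 -4.1]
0.012 [1.29851042 0.68439891 0.00739525] 66.39749316098629 [-1.9  3.4  0.3 -4.9  0.2 -3.6  3.7  4.1  2.5 -3.1]
0.016 [1.29968069 0.68528334 0.00664792] 98.70024741122512 [-0.7  3.8  0.2 -6.1 -0.4 -4.4  4.5  5.   3.7 -2.1]
```

View pics/w4c.png

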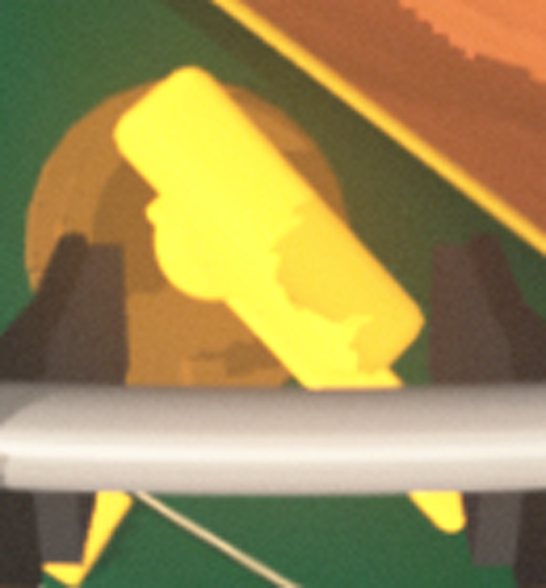

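```bash
cat >> h.py <<'E'
def fept(c,u,v):
    K=c["intrinsics"];d=np.array([u-K[0,2],v-K[1,2]]);r=np.linalg.norm(d);t=r/K[0,0]
    z=float(np.median(c["z_map"][v-1:v+2,u-1:u+2]))
    q=np.r_[d/r*np.tan(t)*z,z,1];return (np.linalg.inv(c["camera_from_world"])@q)[:3]
def off(p,O=(.682,.008)):
    s,k=np.sin(np.radians(32)),np.cos(np.radians(32));q=cf(p)-np.array([O[0]-.1,O[1],.05])
    return np.array([q[0]*k+q[2]*s-.04,q[1],-q[0]*s+q[2]*k])
E
python3 - <<'E'
from h import *
np.set_printoptions(precision=4,suppress=True)
c=dict(np.load('pics/w4.npz'))
for n,u,v in [('bar',190,110),('bar',215,150),('bar',250,190),('bar',300,230),('bar',330,300),('collar',60,180),('apron',300,60),('apron',400,150),('tongue',440,510)]:
  print(n,off(fept(c,round(190+u/4.2),round(170+v/4.2))))
c=dict(np.load('pics/w2.npz'))
for n,u,v in [('bar0',340,285),('bar0',390,282),('apron0',480,240),('collar0',385,340)]: print(n,off(fept(c,round(u/1.4),round(v/1.4))))
E
```

```text
bar [-0.0055 -0.0238  0.0622]
bar [-0.0024 -0.0164  0.0619]
bar [-0.001  -0.0077  0.0621]
bar [0.0001 0.0028 0.062 ]
bar [0.0061 0.0141 0.0617]
collar [ 0.0057 -0.0302  0.0023]
apron [-0.0623  0.004  -0.0339]
apron [-0.0564  0.0375 -0.0273]
tongue [0.02   0.0717 0.0223]
bar0 [-0.0025 -0.0094  0.0492]
bar0 [0.0019 0.0186 0.0492]
apron0 [-0.0246  0.0867 -0.0011]
collar0 [0.0279 0.0064 0.0026]
```

Depth shows the knob pulled out 12.8 mm (bar top 62 mm off the apron, 49 mm before), so the tongue is clear. Next I'll turn it like a wrench.

send_rows:
  deltas:
    - [0,[0,0,0],0.145]
    - [0,[0,0,0],0.29]
    - [0,[0,0,0],0.435]
    - [0,[0.2,0,0],0.58]
    - [0,[0.2,0,0],0.68]

```text
t: 7.2
ee_pos: [0.5817, -0.0899, 0.1555]
eef_rot: [179.9, -0.1, -112.6]
wrist_force: [-0.8, -1.0, -0.3]
grip_width: 0.0434
```

send_rows:
  deltas:
    - [0,[0,0,-1.5],0]
    - [0,[0,0,-3],0]
    - [0,[0,0,-4.2],0]
    - [0,[0,0,-5],0]
    - [-0.15,[0,0,-5],0]

```text
t: 7.7
ee_pos: [0.5827, -0.0901, 0.1047]
eef_rot: [180.0, -0.0, -112.7]
wrist_force: [0.9, -0.1, 0.1]
grip_width: 0.0407
```

send_rows:
  deltas:
    - [-0.25,[0,0,0],-0.14]
    - [-0.25,[0,0,0],-0.28]
    - [-0.25,[0,0,0],-0.42]
    - [-0.25,[0,0,0],-0.56]
    - [-0.25,[0,0,0],-0.7]

```text
t: 8.2
ee_pos: [0.5824, -0.09, 0.1065]
eef_rot: [180.0, -0.0, -153.1]
wrist_force: [-1.9, 0.4, 2.3]
grip_width: 0.0327
```

send_rows:
  deltas:
    - [-0.3,[0,0,0],-0.14]
    - [-0.35,[0,0,0],-0.28]
    - [-0.35,[0,0,0],-0.42]
    - [-0.4,[0,0,0],-0.56]
    - [-0.4,[0,0,0],-0.645]

```text
t: 8.7
ee_pos: [0.5824, -0.0896, 0.1064]
eef_rot: [180.0, -0.0, 170.0]
wrist_force: [-1.4, 1.8, 2.1]
grip_width: 0.027
```

send_rows:
  deltas:
    - [-0.5,[0,0,0],0.01]
    - [-0.6,[0,0,0],0.01]
    - [-0.8,[0,0,0],0.01]
    - [-0.8,[0,0,0],0.01]
    - [-0.8,[0,0,0],0.01]

```text
t: 9.2
ee_pos: [0.5838, -0.0897, 0.106]
eef_rot: [180.0, 0.1, 170.9]
wrist_force: [1.6, 2.4, 3.1]
grip_width: 0.0154
```

```bash
python3 - <<'E'
from h import *
c=snap("wrist","w5",None,1.4); s=get_state();print(s['ee_pos'],cf(s['ee_pos']),s['grip_width'],s['wrist_force'])
E
```

```text
[ 0.58380605 -0.08968482  0.10598026] [0.59060177 0.00790095 0.10598026] 0.015830376698689485 [1.24995276 3.52782173 2.82010833]
```

View pics/w5.png

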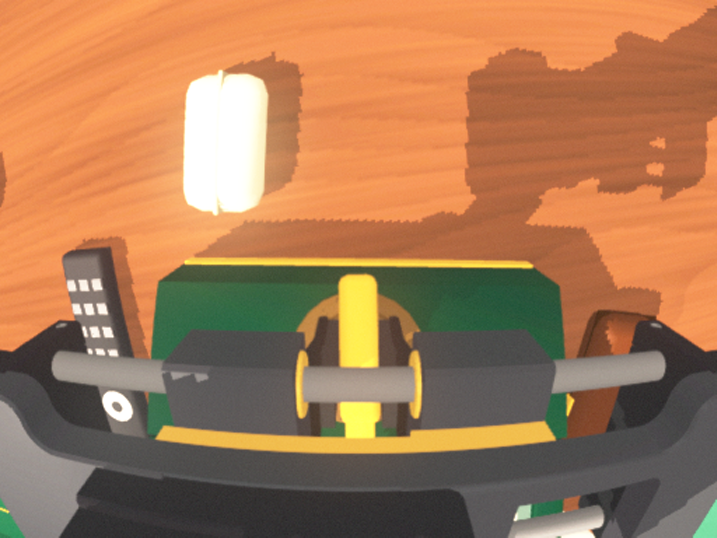

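The bar and tongue at (358,350) now point straight up the slope, gripped at 15.8 mm. I'll push the knob home.

send_rows:
  deltas:
    - [-0.8,[0.16,-0.03,-0.25],0]
    - [-0.8,[0.31,-0.05,-0.5],0]
    - [-0.8,[0.47,-0.08,-0.75],0]
    - [-0.8,[0.6,-0.1,-0.97],0]
    - [-0.8,[0.68,-0.11,-1.1],0]

```text
t: 9.75
ee_pos: [0.5876, -0.0907, 0.0993]
eef_rot: [-179.9, -0.2, 170.9]
wrist_force: [-16.7, 12.1, 37.3]
grip_width: 0.0157
```

send_rows:
  deltas:
    - [-0.8,[0.05,-0.01,-0.08],0]
    - [-0.8,[0.1,-0.02,-0.17],0]
    - [-0.8,[0.1,-0.02,-0.17],0]

```text
t: 10.05
ee_pos: [0.5879, -0.0908, 0.099]
eef_rot: [-179.9, -0.3, 170.9]
wrist_force: [-17.1, 11.5, 38.1]
grip_width: 0.0159
```

send_rows:
  deltas:
    - [-0.8,[-0.1,0.02,0.17],0]
    - [-0.3,[-0.1,0.02,0.2],0]
    - [-0.3,[-0.1,0.02,0.2],0]
    - [0,[-0.5,0,3],0]
    - [0,[-0.5,0,6],0]

```text
t: 10.55
ee_pos: [0.5831, -0.0922, 0.1502]
eef_rot: [-179.9, -0.5, 170.8]
wrist_force: [0.8, 0.1, -0.4]
grip_width: 0.0385
```

```bash
python3 - <<'E'
from h import *
np.set_printoptions(precision=4,suppress=True)
c=snap("wrist","w6",None,1.4); s=get_state();print(s['ee_pos'],cf(s['ee_pos']),s['grip_width'],s['wrist_force'])
for u in (350,358,366):
  for v in range(230,340,15): print(u,v,off(fept(c,round(u/1.4),round(v/1.4))))
E
```

```text
[ 0.5872 -0.0925  0.157 ] [0.5944 0.0057 0.157 ] 0.04012902203408332 [ 1.7905 -0.1041  4.3536]
350 230 [-0.0795 -0.0088 -0.0358]
350 245 [-0.0691 -0.0088 -0.0415]
350 260 [-0.028  -0.0068  0.0471]
350 275 [-0.0202 -0.0067  0.0473]
350 290 [-0.0118 -0.0066  0.047 ]
350 305 [-0.0036 -0.0065  0.047 ]
350 320 [ 0.0046 -0.0064  0.0474]
350 335 [ 0.0119 -0.0064  0.0476]
358 230 [-0.0794 -0.0024 -0.0355]
358 245 [-0.0692 -0.0023 -0.0417]
358 260 [-0.0274 -0.0023  0.0489]
358 275 [-0.0197 -0.0022  0.0489]
358 290 [-0.0116 -0.0022  0.0482]
358 305 [-0.0033 -0.0022  0.0487]
358 320 [ 0.0046 -0.0021  0.048 ]
358 335 [ 0.0121 -0.0021  0.0492]
366 230 [-0.0795  0.003  -0.0356]
366 245 [-0.0692  0.0031 -0.0417]
366 260 [-0.0274  0.0014  0.049 ]
366 275 [-0.0198  0.0014  0.0488]
366 290 [-0.0114  0.0014  0.0489]
366 305 [-0.0033  0.0014  0.0488]
366 320 [0.0048 0.0014 0.049 ]
366 335 [0.012  0.0014 0.0487]
```

View pics/w6.png

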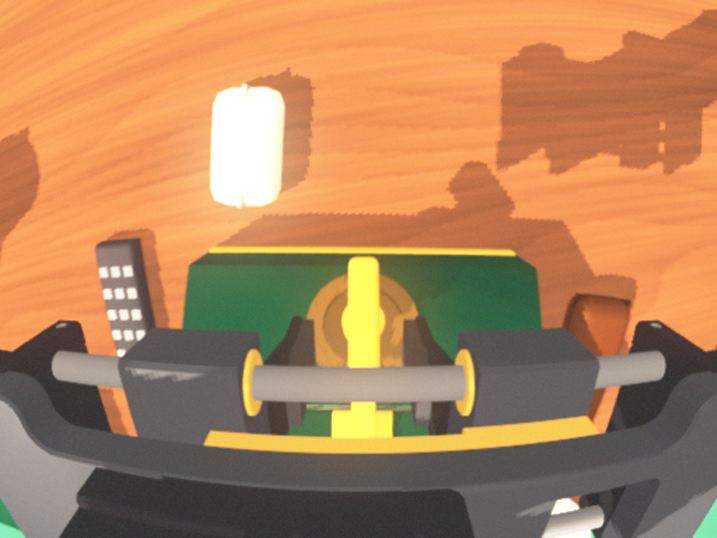

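The knob's bar top is back at 49 mm (home value 49.2 mm) and points straight up the slope. I'll back off and do a final check.

send_rows:
  deltas:
    - [0,[-1,-1,4],0]
    - [0,[-4,-3,8],0]
    - [0,[-7,-6,11],0]
    - [0,[-10,-9,13],0]
    - [0,[-13,-12,13],0]

```text
t: 11.1
ee_pos: [0.4553, -0.2131, 0.2847]
eef_rot: [-179.9, 0.2, 170.8]
wrist_force: [0.4, -0.1, 0.7]
grip_width: 0.0435
```

send_rows:
  deltas:
    - [0,[-3,-3.5,0],0]
    - [0,[-6,-7,0],0]
    - [0,[-9,-10,0],0]
    - [0,[-9,-10,0],0]

```text
t: 11.5
ee_pos: [0.3616, -0.3137, 0.2812]
eef_rot: [180.0, -0.3, 170.4]
wrist_force: [0.2, 0.0, 0.8]
grip_width: 0.0436
```

```bash
python3 - <<'E'
from h import *
np.set_printoptions(precision=4,suppress=True)
c=snap("top","t2",(205,110,345,225),5.2); a=dict(np.load('pics/t1.npz'));f=lambda x,y:(round(205+x/5.5),round(125+y/5.2))
for n,x,y in [('remote',690,340),('cush',490,530),('spec',110,210)]: print(n,pt(a,*f(x,y)),pt(c,*f(x,y)))
for Y in (-.08,-.05,.06,.09):
  for X in (.67,.685,.77):
    K=c["intrinsics"];q=(c["camera_from_world"]@np.r_[W((X,Y,.1125+.625*(X-.682))),1])[:3];u=K@q/q[2];print(X,Y,off(pt(c,round(u[0]),round(u[1]))))
for s in(-.02,0,.02):
    q=(c["camera_from_world"]@np.r_[knob(s,0,.05,0,(.682,.008)),1])[:3];u=K@q/q[2];print('bar',s,off(pt(c,round(u[0]),round(u[1]))))
E
```

```text
remote [ 0.6155 -0.2991  0.0173] [ 0.6157 -0.2993  0.0162]
cush [ 0.4857 -0.1632  0.0294] [ 0.4857 -0.1632  0.0293]
spec [0.7149 0.0769 0.0333] [0.7145 0.0767 0.0355]
0.67 -0.08 [ 0.0622 -0.0883  0.0003]
0.685 -0.08 [ 0.0789 -0.0891 -0.0048]
0.77 -0.08 [ 0.1822 -0.0881  0.0006]
0.67 -0.05 [ 0.0651 -0.0569  0.0003]
0.685 -0.05 [ 0.0786 -0.0582 -0.0036]
0.77 -0.05 [ 0.1805 -0.0586 -0.0026]
0.67 0.06 [ 0.0629  0.0532 -0.0014]
0.685 0.06 [ 0.0803  0.0522 -0.005 ]
0.77 0.06 [ 0.1826  0.0517 -0.002 ]
0.67 0.09 [ 0.0626  0.0809 -0.0013]
0.685 0.09 [ 0.0804  0.0831 -0.0027]
0.77 0.09 [ 0.1815  0.0818 -0.0033]
bar -0.02 [-0.02   -0.0012  0.048 ]
bar 0 [-0.0013  0.0014  0.0477]
bar 0.02 [0.0189 0.0007 0.0503]
```

View pics/t2.png

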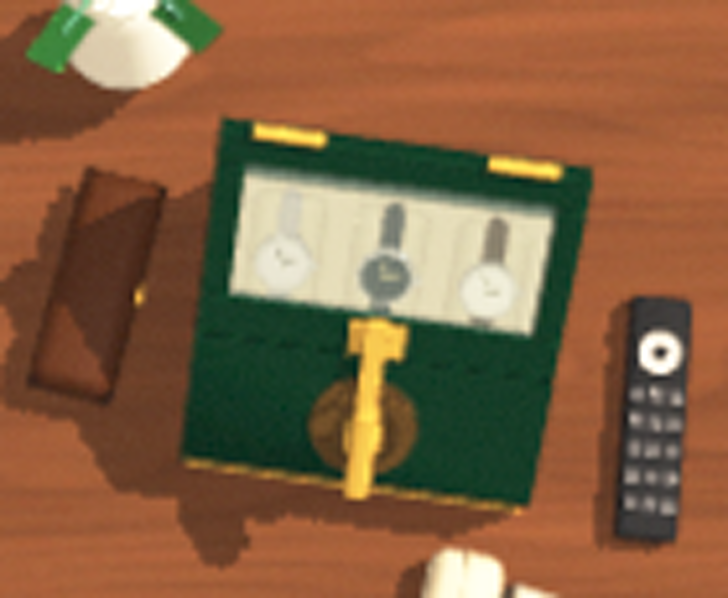

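The top view shows the lid flush, the tongue over the strike plate at (377,345) in line with the slope, and the neighbouring objects unmoved. I'll hand it in.

```bash
python3 -c "
from bench import workorder; print(workorder.hand_in())"
```

```text
the job is handed in; nothing more can be done
None
```

The lid is shut and latched, and I handed the job in at about 11.5 s of the 51 s allowed; the hand-in gave no verdict.

**What I did:** I pushed the lid down on its lower rail until it stopped at about 17 N. I then gripped the knob by its bar ends and pulled it 12.8 mm out, measured by depth. I turned it with the jaws loosely around the bar, closed the jaws to square it up, and pushed it home until it stopped at about 43 N on the wrist.

**Last checks:**
- **Lid:** flush with the apron, within depth noise of 0 to -5 mm.
- **Knob:** the bar's top is 48.8 mm off the apron, against 49.2 mm before the pull. The bar and tongue point straight up the slope, over the strike plate.
- **Other things:** the remote, cushion and spectacle case are where they were, within 1 mm. I did not measure the mug and candle again, but the arm never came near them.
- **Robot:** clear of everything.

**What disagreed:**
- **Pull estimate:** fitting the knob's edges in the picture gave a pull of only 4 mm, but that fit was poorly conditioned, so I went by the depth reading.
- **After the turn:** the knob slid in about 4 mm while being turned, so the push home came up short of the distance I commanded.

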